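Fold open the gate of the chip guard that holds the opal

ROBOT

A 7-joint arm with a two-finger parallel gripper is mounted at the origin on a cart in front of the work surface, level with it; the furniture and walls round the work are solid. World frame = base frame: x ahead of the robot, y to its left, z up, the work surface at z = 0. Lengths are in mm, angles in rad, forces in N, time in s.
With the tool pointing down it reaches from about 400 to 875 mm from the base axis. Payload 4.4 kg.
Tool frame: the origin (TCP) lies at the very end of the fingers, on their centre line; the grasp point (between the pads) lies 19 mm behind it; z points along the fingers, y is the line along which they close (so a half turn about z gives the same grasp; the last joint's range is limited). The gripper opens to 85 mm and grips with 20 to 120 N. Pads are 22 mm wide; open, the fingers measure 114 mm over their backs; the gripper's body (76 mm by 85 mm) begins 54 mm behind the grasp point. The pads swing forward as they close: fully open they stand 13 mm farther back than shut.
Start: joints at [-1.262, 0.628, 0.038, 1.517, -0.027, 0.996, -0.02], TCP at [237.934, 604.901, 231.313] pointing down, gripper open.
Joint ranges: [-3.06, 3.06], [-0.37, 2.12], [-1.25, 1.32], [0.18, 2.47], [-1.1, 4.24], [0.23, 1.98], [-2.94, 2.94]. Speed limits (rad/s): [2.57, 2.57, 3.14, 3.14, 3.14, 3.14, 3.14].

INTERFACE

Orientations are given as [roll, pitch, yaw] about the fixed x, y, z axes, in that order (R = Rz(yaw) Ry(pitch) Rx(roll)).
In Python, from cell import monitor, viewer, workorder gives the robot as it stands.
- The arm moves only by the tool arm_command, never from a script. Its argument "series" is one flat list of numbers, 5 for each row, row after row: the opening in per cent of the stroke, from 0 (shut) to 100 (fully open), then the shift along the tool's x, y, z in cm, then the turn about the tool's z in degrees. In form: [claw, x, y, z, roll, claw, x, y, z, roll, ...]. A call has exactly 5 rows; each row is the pose to reach, as a shift and turn from the pose commanded when the call began, along the tool's axes at that moment; what a row does not reach only later rows make up. A row lasts 1/12 s, in which the tool goes at most 41.7 mm and 7.16 degrees, less where a joint would pass 70% of its speed; a pose out of reach is approached as far as the arm can. A call with a gripper value outside its range is refused whole. The fingers move at their own pace and stop on an object; the grip force is fixed at half the most. Time passes only in rows, so rows that repeat a pose let the fingers close, or fill a call up. It gives the time, the measured TCP pose, the force, the opening and the grip force at its end, in the units of the state.
- monitor.read_state(): the state, without advancing time (a new reading comes with each control period).
- viewer.get_image(name): name is "scene" or "top" or "wrist"; returns (picture, depth): 480x640x3 uint8, red, green, blue; 480x640 float32, mm along the optical axis (not along the pixel's ray), 0 where there is no reading.
- viewer.camera_model(name): a dict with "mtx" (3x3 intrinsics, pixels), "dist_coeffs" ([k1, k2, p1, p2, k3] as OpenCV has them; the pictures are not rectified), "R" (3x3) and "t" (3): a world point X has camera coordinates R X + t. Camera axes: x right, y down, z forward; pixel columns grow to the right and rows downward; lengths in mm; the calibration is good to about 2 mm. A picture is of the moment at which its call begins: read the wrist's pose just before it. camera_model takes no time and is no camera call; for the wrist camera it gives the pose at the moment of the call.
- workorder.finish_job(): hands the job in; it is judged then, once.
The state is a dict: "clock": time; "qpos": joint angles; "qd": joint speeds; "tau": joint torques, N m; "eef_pos": TCP position; "tool_rot": TCP orientation; "force": force on the tool from outside, world axes, zero at the start; "torque": the same for the moment, N m; "width": finger opening in mm; "gripper_force": force on a finger pad.
Only numpy, scipy, OpenCV 4.12 (cv2) and the standard library are available. Lean on these libraries where they do the work, as an engineer would, in place of code of your own. Each camera call takes 0.05 s, during which the arm holds its last target. There are 200 camera calls.

TASK

Two plywood chip guards stand on the bench, each with a two-panel bifold gate at the front, a little ajar, that folds inward. Open the gate of the guard in which the opal lies (the brown stone with the blue-green face): push the red post on its fold hinge into the guard and round toward the side wall it is hinged on, until both panels are fully folded up there, and leave it so. Leave the gate of the other guard, with the plain grey stone, as it is.

Things in the scene. Friction and masses are not known exactly. Their poses are not given: they have to be found in the camera images.
- opal_post (a point): Middle, z = 115 mm, of the red upright post on the fold hinge of the gate to open (guard with the opal). Post 14 mm in diameter, z = 88 to 140 mm. The green panels end at z = 88 mm, the guard's plywood walls at 90 mm, so fingertips at z = 95 to 125 mm work on the post all the way without touching them. The guard is fixed to the bench, 190 x 190 mm, open at the top.
- opal_pivot (a point): Point at z = 115 mm above the fixed hinge of that gate's first panel (nothing is there), front left in the guard. Axes of the guard: x into it (yaw up to 0.25 rad), y to the left side wall on which the gate is hinged, z up. The post moves on a circle of 75 mm round it: at joint value a it is at x = 75 sin(a), y = -75 cos(a) mm. The opal lies beyond x = 87 mm, clear of the gate.
- opal_gate (a joint): Angle of the first panel of that gate, rad: 0 = both panels in line (shut), 1.4 = stop, both panels folded up at the left side wall, standing 80 degrees to the front. It starts a little ajar, between 0.15 and 0.4. It moves against light friction (1 to 2 N at the post) and stays where it is left.
- plain_post (a point): The same point of the same red post on the gate of the other, identical guard (the one with the plain grey stone), whose gate must be left alone.

How it is judged:
By the outcome, as a careful person would: the job done as asked, in the order asked, and still so for the second after the job is handed in, with the robot touching nothing.
It also fails if it takes over 32 s, if anything falls off the work surface, if the arm or the gripper's body presses on something with over 40 N, if the wrist force passes 120 N, or if a joint passes its speed limit or range.

## Working session

There is one attempt and no reset: what is moved stays moved. The work goes in short steps, Python scripts to look and compute and a tool call to move; the robot and the scene stay as the last step left them, time stands still between calls to the robot, and variables do not carry over. Pictures are saved under pics/ and viewed, at most 10 in all, crops included, and the job is handed in when it is done.

Besides the shell and the picture viewer there is one more tool, called by a JSON object that holds its "op" and its "data". arm_command: Moves the arm, as the interface text tells. Its arguments: {"type":"object","properties":{"series":{"type":"array","items":{"type":"number"}}},"required":["series"]}

```bash
mkdir -p pics
python3 - <<'E'
from cell import monitor, viewer, workorder
import cv2,numpy as np
s=monitor.read_state(); print(s['clock'],s['eef_pos'],s['tool_rot'],s['width'],s['force'])
for n in ['top','scene']:
    im,d=viewer.get_image(n); np.savez(f'pics/{n}1.npz',im=im,d=d)
    cv2.imwrite(f'pics/{n}1.png',im[:,:,::-1])
    c=viewer.camera_model(n); print(n,c)
E
```

```text
0.0 [237.69986282 604.32170832 230.39768959] [-3.13973271e+00  3.76273504e-06  2.76679855e+00] 85.6045507505788 [-0.44341498  0.39407179  0.48714373]
top {'mtx': array([[458.81588327,   0.        , 323.38267129],
       [  0.        , 458.81588327, 242.09687907],
       [  0.        ,   0.        ,   1.        ]]), 'dist_coeffs': array([-0.02638893,  0.        ,  0.        ,  0.        ,  0.        ]), 'R': array([[-0.02612563, -0.9994755 ,  0.01913577],
       [-0.98869955,  0.0230078 , -0.14813455],
       [ 0.14761658, -0.02278964, -0.98878207]]), 't': array([  9.08297357, 490.48805674, 930.70809437])}
scene {'mtx': array([[500.03223433,   0.        , 317.85386959],
       [  0.        , 500.03223433, 241.97444266],
       [  0.        ,   0.        ,   1.        ]]), 'dist_coeffs': array([-0.04748376,  0.        ,  0.        ,  0.        ,  0.        ]), 'R': array([[-0.82048141, -0.571333  , -0.01971947],
       [-0.3737463 ,  0.56219336, -0.73773459],
       [ 0.43257827, -0.59792744, -0.6748028 ]]), 't': array([392.72166954, 243.27936066, 698.39803004])}
```

View pics/top1.png

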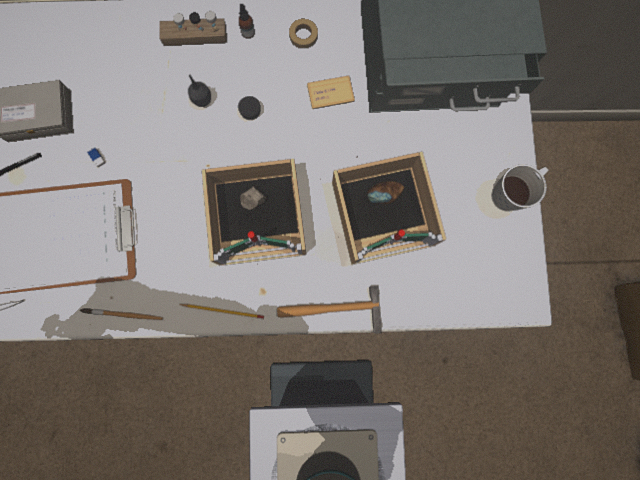

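View pics/scene1.png

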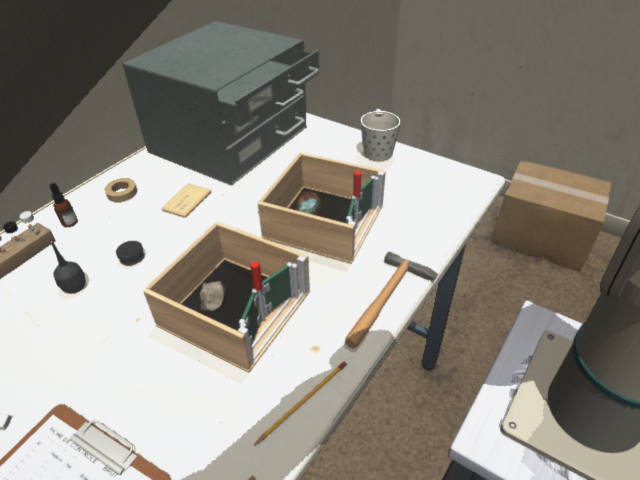

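The top view shows the opal at about (385,190) in the right-hand guard, with its red post at about (402,234). The grey stone is in the left guard, with its post at (251,236). In the scene view the opal guard's post is at (357,186).

```bash
cat > h.py <<'E'
import cv2,numpy as np
from cell import viewer
def ray(n,uv,c=None):
    c=c or viewer.camera_model(n)
    p=cv2.undistortPoints(np.array(uv,float).reshape(-1,1,2),c['mtx'],c['dist_coeffs'])[:,0]
    R=c['R']; o=-R.T@c['t']; d=np.c_[p,np.ones(len(p))]@R
    return o,d
def onplane(n,uv,z,c=None):
    o,d=ray(n,uv,c); return o+d*((z-o[2])/d[:,2])[:,None]
def project(n,X,c=None):
    c=c or viewer.camera_model(n)
    return cv2.projectPoints(np.array(X,float).reshape(-1,1,3),cv2.Rodrigues(c['R'])[0],c['t'],c['mtx'],c['dist_coeffs'])[0][:,0]
def red(im):
    i=im.astype(int); return ((i[...,0]>110)&(i[...,1]<60)&(i[...,2]<60)).astype(np.uint8)
E
python3 - <<'E'
from h import *
for n in ['top','scene']:
    f=np.load(f'pics/{n}1.npz'); im,d=f['im'],f['d']
    k,l,st,ce=cv2.connectedComponentsWithStats(red(im))
    for i in range(1,k):
        if st[i,4]<15: continue
        print(n,st[i],ce[i],np.median(d[l==i]))
        c=viewer.camera_model(n)
        v,u=np.nonzero(l==i); o,r=ray(n,np.c_[u,v]); P=o+r*d[v,u][:,None]
        print('  xyz median',np.median(P,0),'z 5-95',np.percentile(P[:,2],[2,98]))
        print('  at 115',onplane(n,[ce[i]],115))
im=np.load('pics/top1.npz')['im'][140:280,320:460]
cv2.imwrite('pics/c1.png',cv2.resize(im,None,fx=4.2,fy=4.2,interpolation=cv2.INTER_CUBIC)[:,:,::-1])
E
```

```text
top [398 229   7   8  39] [400.94871795 232.64102564] 869.04236
  xyz median [ 489.22228871 -148.50466504  138.69473148] z 5-95 [  7.41650505 141.41838563]
  at 115 [[ 493.94393675 -152.85190272  115.        ]]
top [248 231   6   7  34] [250.61764706 234.        ] 862.20953
  xyz median [493.69757714 136.74884687 139.52881557] z 5-95 [  8.7702967  143.30363593]
  at 115 [[497.95117859 139.16682712 115.        ]]
scene [354 174   7  23 132] [357.0530303  184.42424242] 917.8668
  xyz median [ 488.13679231 -143.39973761  115.60994779] z 5-95 [ 92.54615419 138.64618269]
  at 115 [[ 489.00233454 -145.06132564  115.        ]]
scene [251 264  10  26 159] [256.06289308 276.30188679] 747.4924
  xyz median [491.12170682 140.09782692 117.98916765] z 5-95 [ 90.83039912 139.67368743]
  at 115 [[493.16978385 137.91002237 115.        ]]
```

View pics/c1.png

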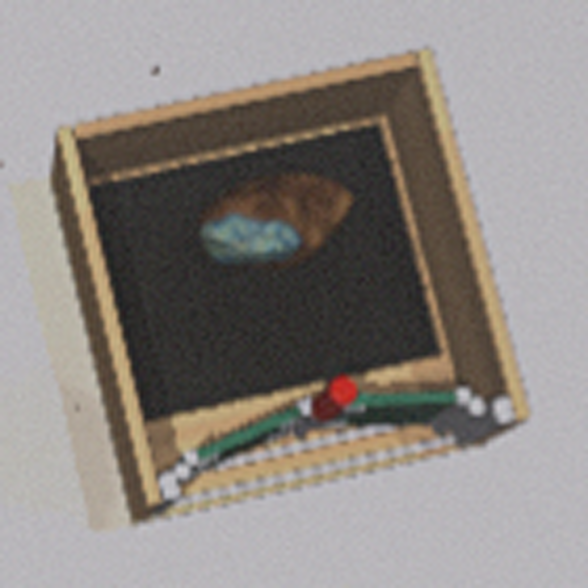

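The crop shows the opal guard with its wall-top corners at about (135,520), (62,130), (432,52) and (525,415) in crop pixels. The post top is at (343,390). The first panel runs from the left pivot, at about (170,488), to the post.

Run:
```python
from h import *
s=lambda p:np.array(p)/4.2+[320,140]-.4
C=onplane('top',[s(p) for p in [(135,520),(62,130),(432,52),(525,415)]],90)
print(C.round(1)); print([np.linalg.norm(C[i,:2]-C[i-1,:2]).round(1) for i in range(4)])
for a,b in((0,1),(3,2)):
    e=C[b]-C[a]; print('yaw',np.arctan2(e[1],e[0]))
for a,b in((3,0),(2,1)):
    e=C[b]-C[a]; print('yaw',np.arctan2(-e[0],e[1]))
pt=onplane('top',[s((343,390))],140)[0]; pv=onplane('top',[s((170,488)),s((186,468))],88)
print('post',pt,'pivot cands',pv, np.linalg.norm(pv[:,:2]-pt[:2],axis=1))
# triangulate post
A=[];o1,d1=ray('top',[s((343,390))]);o2,d2=ray('scene',[(357,173.5)])
t=np.linalg.lstsq(np.c_[d1[0],-d2[0]],o2-o1,rcond=None)[0]
print('tri post top',o1+d1[0]*t[0],o2+d2[0]*t[1])
from cell import monitor
print(monitor.read_state()['clock'])
```

```text
[[ 438.6  -56.8   90. ]
 [ 629.6  -28.1   90. ]
 [ 665.8 -211.2   90. ]
 [ 484.4 -245.2   90. ]]
[np.float64(193.8), np.float64(193.1), np.float64(186.7), np.float64(184.6)]
yaw 0.14945626786905283
yaw 0.18521810367094838
yaw 0.23828094567482008
yaw 0.1954157837397805
post [ 490.12042661 -148.58015219  140.        ] pivot cands [[453.63885834 -74.10210955  88.        ]
 [463.00133265 -82.06747003  88.        ]] [82.93300706 71.82883923]
tri post top [ 490.80739591 -149.38903557  135.88398892] [ 492.13161051 -148.68298501  135.96624871]
0.1
```

{"op": "arm_command", "data": {"series": [0,-2.9,-1.4,0,0,0,-5.8,-2.8,0,0,0,-8.7,-4.2,0,0,0,-11.6,-5.6,0,0,0,-14.5,-7,0,0]}}

```text
clock: 0.52
eef_pos: [347.9, 485.2, 230.9]
tool_rot: [-3.141, -0.0, 2.767]
force: [0.2, 0.1, 0.2]
width: 25.7
gripper_force: 0.0
```

{"op": "arm_command", "data": {"series": [0,-2.9,-1.4,0,0,0,-5.8,-2.8,0,0,0,-8.7,-4.2,0,0,0,-11.6,-5.6,0,0,0,-14.5,-7,0,0]}}

```text
clock: 0.93
eef_pos: [457.2, 367.0, 231.0]
tool_rot: [-3.141, -0.0, 2.767]
force: [0.4, -0.8, 0.2]
width: -0.5
gripper_force: 0.0
```

{"op": "arm_command", "data": {"series": [0,-2.9,-1.4,0,0,0,-5.8,-2.8,0,0,0,-8.7,-4.2,0,0,0,-11.6,-5.6,0,0,0,-14.5,-7,0,0]}}

```text
clock: 1.35
eef_pos: [566.5, 248.8, 230.9]
tool_rot: [-3.141, -0.001, 2.767]
force: [0.7, 0.5, -0.4]
width: -0.2
gripper_force: 0.0
```

{"op": "arm_command", "data": {"series": [0,-0.3,-2.9,0,0,0,-0.6,-5.8,0,0,0,-0.9,-8.7,0,0,0,-1.2,-11.6,0,0,0,-1.4,-14.4,0,0]}}

```text
clock: 1.77
eef_pos: [525.4, 109.4, 230.9]
tool_rot: [-3.141, -0.001, 2.766]
force: [0.6, -0.1, -0.2]
width: -0.2
gripper_force: 0.0
```

{"op": "arm_command", "data": {"series": [0,-0.3,-2.9,0,0,0,-0.6,-5.8,0,0,0,-0.9,-8.7,0,0,0,-1.2,-11.6,0,0,0,-1.4,-14.4,0,0]}}

```text
clock: 2.18
eef_pos: [485.7, -29.5, 231.1]
tool_rot: [-3.141, -0.0, 2.767]
force: [-0.1, -0.3, 0.9]
width: -0.2
gripper_force: 0.0
```

{"op": "arm_command", "data": {"series": [0,-0.3,-2.9,0,4,0,-0.6,-5.8,0,8,0,-0.9,-8.7,0,12,0,-1.2,-11.6,0,16,0,-1.4,-14.4,0,20]}}

```text
clock: 2.6
eef_pos: [446.1, -168.6, 231.2]
tool_rot: [-3.141, -0.0, 2.414]
force: [1.3, -0.3, -0.2]
width: 0.1
gripper_force: 0.0
```

{"op": "arm_command", "data": {"series": [0,0,0,0,6,0,0,0,0,12,0,0,0,0,18,0,0,0,0,22,0,0,0,0,22]}}

```text
clock: 3.02
eef_pos: [446.5, -167.1, 231.0]
tool_rot: [-3.141, -0.0, 2.032]
force: [0.1, -0.1, 0.6]
width: -0.1
gripper_force: 0.0
```

Run:
```python
from h import *
from cell import monitor
s=monitor.read_state(); print(s['clock'],s['eef_pos'],s['tool_rot'],s['qpos'])
W=viewer.camera_model('wrist'); im,d=viewer.get_image('wrist'); np.savez('pics/w1.npz',im=im,d=d)
cv2.imwrite('pics/w1.png',im[:,:,::-1])
k,l,st,ce=cv2.connectedComponentsWithStats(red(im))
for i in range(1,k):
    if st[i,4]>40:
        v,u=np.nonzero(l==i); o,r=ray('wrist',np.c_[u,v],W); P=o+r*d[v,u][:,None]
        m=P[:,2]>134; print(st[i],np.median(P[m],0),P[m].min(0),P[m].max(0))
```

```text
3.0167 [ 446.48415443 -167.10239058  231.0227433 ] [-3.14083789e+00 -3.99568392e-04  2.03192742e+00] [ 0.09736816  0.39533761  0.27711997  1.99046577 -0.15061559  0.77592955
  0.92319688]
[389 215  26  41 566] [ 488.43017372 -148.54671228  140.4359143 ] [ 408.76794834 -155.84824818  134.15539026] [495.10941418 -91.91619638 374.70429778]
```

View pics/w1.png

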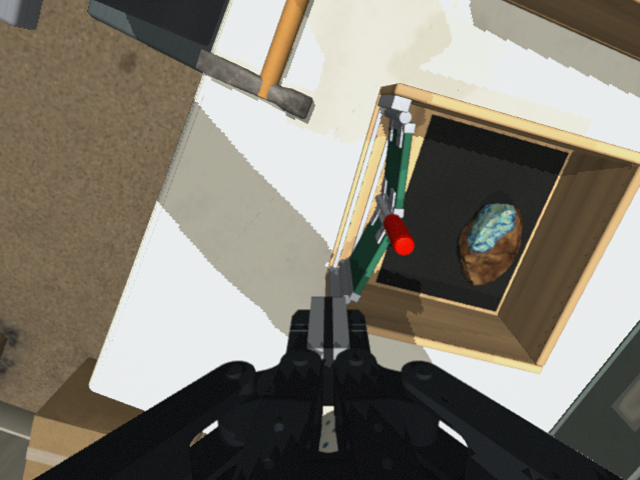

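The wrist view shows the fingers shut in front of the guard and the red post top at (404,245). The first-panel hinge is at about (400,110), and the opal is behind it at (490,245).

Run:
```python
from h import *
from cell import monitor
W=viewer.camera_model('wrist')
P=onplane('wrist',[(395,103),(404,118),(409,128)],88,W); print(P.round(1), np.linalg.norm(P[:,:2]-[488.4,-148.5],axis=1))
C=onplane('wrist',[(390,85),(630,155),(540,372),(395,85)],90,W); print(C.round(1))
e=C[1]-C[0];print(np.arctan2(e[1],e[0]))
a=0
for yaw in(.16,.19,.22):
    R=np.array([[np.cos(yaw),-np.sin(yaw)],[np.sin(yaw),np.cos(yaw)]])
    print(yaw,(R.T@(np.array([488.4,-148.5])-P[:,:2]).T.T if 0 else ((np.array([488.4,-148.5])-P[:,:2])@R)).round(1))
```

```text
[[450.5 -75.5  88. ]
 [460.9 -81.3  88. ]
 [467.4 -85.5  88. ]] [82.22679414 72.64546761 66.45155256]
[[ 441.6  -67.2   90. ]
 [ 614.2  -32.6   90. ]
 [ 667.6 -209.4   90. ]
 [ 444.6  -65.8   90. ]]
0.19820086044035656
0.16 [[ 25.8 -78.1]
 [ 16.4 -70.8]
 [ 10.7 -65.6]]
0.19 [[ 23.4 -78.8]
 [ 14.3 -71.2]
 [  8.8 -65.9]]
0.22 [[ 21.  -79.5]
 [ 12.2 -71.6]
 [  6.8 -66.1]]
```

{"op": "arm_command", "data": {"series": [0,0,0,3.5,0,0,0,0,7,0,0,0,0,10,0,0,0,0,12.9,0,0,0,0,12.9,0]}}

```text
clock: 3.48
eef_pos: [443.5, -165.7, 98.0]
tool_rot: [-3.135, -0.007, 2.036]
force: [-0.7, 0.4, -0.4]
width: -0.1
gripper_force: 0.0
```

```bash
cat > plan.py <<'E'
import numpy as np
from cell import monitor
# tool centre for joint value a and overpush e (mm beyond contact)
def plan(alist,piv=(458,-80.5),yaw=.19,off=21.5,pos=None,psi=None):
    s=monitor.read_state(); print(s['clock'],np.round(s['eef_pos'],1),s['tool_rot'][2],np.round(s['force'],1))
    p=np.array(pos if pos is not None else s['eef_pos'][:2]); psi=s['tool_rot'][2] if psi is None else psi
    for k in range(0,len(alist),5):
        rows=[]
        for a,e in alist[k:k+5]:
            h=yaw+a; t=np.array([np.cos(h),np.sin(h)]); r=np.array([np.sin(h),-np.cos(h)])
            q=np.array(piv)+75*r+(e-off)*t; d=(q-p)/10
            tx=np.array([np.cos(psi),np.sin(psi)]); ty=np.array([np.sin(psi),-np.cos(psi)])
            roll=np.rad2deg(psi-(h+np.pi/2))
            rows+=[0,round(float(d@tx),1),round(float(d@ty),1),0,round(float(roll))]
        print(rows)
        p=p+10*(rows[-4]*tx+rows[-3]*ty); psi-=np.deg2rad(rows[-1])
E
python3 - <<'E'
from plan import *
a=[(.27,-12),(.27,-6),(.27,-3),(.27,0),(.27,0)]+[(x,0) for x in np.linspace(.27,1.25,16)[1:]]
plan(a)
E
```

```text
3.4833 [ 443.5 -165.7   98. ] 2.0359352474594026 [-0.7  0.4 -0.4]
[0, -0.5, 1.7, 0, 0, 0, -0.5, 2.3, 0, 0, 0, -0.5, 2.6, 0, 0, 0, -0.5, 2.9, 0, 0, 0, -0.5, 2.9, 0, 0]
[0, -0.2, 0.5, 0, -3, 0, -0.2, 1.0, 0, -7, 0, -0.3, 1.5, 0, -11, 0, -0.3, 2.0, 0, -15, 0, -0.3, 2.6, 0, -18]
[0, -0.1, 0.4, 0, -4, 0, -0.2, 0.9, 0, -8, 0, -0.3, 1.4, 0, -12, 0, -0.3, 2.0, 0, -15, 0, -0.3, 2.5, 0, -19]
[0, -0.1, 0.5, 0, -4, 0, -0.2, 1.0, 0, -8, 0, -0.2, 1.5, 0, -11, 0, -0.3, 2.0, 0, -15, 0, -0.3, 2.5, 0, -19]
```

{"op": "arm_command", "data": {"series": [0,-0.3,0.6,-0.2,0,0,-0.5,1.2,-0.2,0,0,-0.5,1.8,-0.2,0,0,-0.5,2.2,-0.2,0,0,-0.5,2.4,-0.2,0]}}

```text
clock: 3.9
eef_pos: [472.5, -160.4, 105.7]
tool_rot: [3.139, 0.002, 2.035]
force: [-0.2, -0.4, 0.2]
width: -0.1
gripper_force: 0.0
```

Run:
```python
from plan import *
a=[(x,0) for x in np.linspace(.27,1.25,16)[1:]]
plan(a)
```

```text
3.9 [ 472.5 -160.4  105.7] 2.0353828544636796 [-0.2 -0.4  0.2]
[0, 0.2, 0.6, 0, -3, 0, 0.1, 1.1, 0, -7, 0, 0.0, 1.6, 0, -11, 0, -0.0, 2.1, 0, -15, 0, 0.0, 2.6, 0, -18]
[0, -0.1, 0.5, 0, -4, 0, -0.2, 1.0, 0, -8, 0, -0.3, 1.5, 0, -12, 0, -0.3, 2.0, 0, -15, 0, -0.3, 2.5, 0, -19]
[0, -0.1, 0.5, 0, -4, 0, -0.2, 1.0, 0, -8, 0, -0.3, 1.5, 0, -11, 0, -0.3, 2.1, 0, -15, 0, -0.3, 2.6, 0, -19]
```

{"op": "arm_command", "data": {"series": [0,0.1,0.6,0.1,-3,0,0.1,1.1,0.2,-7,0,0,1.6,0.2,-11,0,0,2.2,0.2,-15,0,0,2.7,0.2,-18]}}

```text
clock: 4.32
eef_pos: [495.1, -149.3, 103.0]
tool_rot: [-3.141, 0.001, 2.351]
force: [-0.2, -0.9, -0.7]
width: -0.1
gripper_force: 0.7
```

Run:
```python
from plan import *
from h import *
c=[]
for n in ['top','scene']:
    im,d=viewer.get_image(n); np.savez(f'pics/{n}2.npz',im=im,d=d); c.append(im)
    k,l,st,ce=cv2.connectedComponentsWithStats(red(im))
    for i in range(1,k):
        if st[i,4]>10: print(n,st[i],onplane(n,[ce[i]],115))
cv2.imwrite('pics/c2.png',np.hstack([cv2.resize(c[0][140:280,320:460],(390,390)),cv2.resize(c[1][100:280,230:410],(390,390))])[:,:,::-1])
plan([(x,0) for x in np.linspace(.6,1.25,11)[1:]])
```

```text
top [248 231   7   7  35] [[497.88697996 138.81471225 115.        ]]
scene [341 176   5  20  78] [[ 505.85969067 -124.15734699  115.        ]]
scene [251 264  10  26 160] [[493.37369651 137.68290055 115.        ]]
4.4167 [ 495.6 -148.6  102.9] 2.3489979152418954 [ 1.  -0.8  1.1]
[0, -0.2, 0.5, 0, -4, 0, -0.2, 1.0, 0, -8, 0, -0.3, 1.5, 0, -12, 0, -0.3, 2.0, 0, -16, 0, -0.3, 2.6, 0, -19]
[0, -0.1, 0.4, 0, -4, 0, -0.2, 0.9, 0, -8, 0, -0.3, 1.5, 0, -11, 0, -0.3, 2.0, 0, -15, 0, -0.3, 2.5, 0, -19]
```

View pics/c2.png

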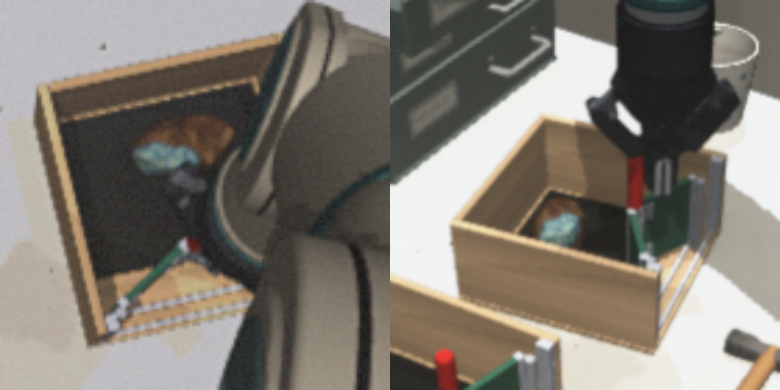

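The post is now well inside the guard, ahead of the shut fingers: crop right panel (635,185), and the left panel shows the first panel at about 45° to the picture. The push is working, so I'll continue along the arc.

{"op": "arm_command", "data": {"series": [0,-0.2,0.5,0,-4,0,-0.2,1.0,0,-8,0,-0.3,1.5,0,-12,0,-0.3,2.0,0,-16,0,-0.3,2.6,0,-19]}}

```text
clock: 4.83
eef_pos: [515.1, -133.6, 102.8]
tool_rot: [-3.141, 0.001, 2.68]
force: [0.2, -1.5, 0.3]
width: -0.2
gripper_force: 0.7
```

{"op": "arm_command", "data": {"series": [0,-0.1,0.4,0,-4,0,-0.2,0.9,0,-8,0,-0.3,1.5,0,-11,0,-0.3,2.0,0,-15,0,-0.3,2.5,0,-19]}}

```text
clock: 5.25
eef_pos: [529.5, -112.3, 102.9]
tool_rot: [-3.141, 0.001, 3.012]
force: [0.7, -1.9, -1.0]
width: -0.4
gripper_force: 0.7
```

Run:
```python
from plan import *
from h import *
im,d=viewer.get_image('scene')
k,l,st,ce=cv2.connectedComponentsWithStats(red(im))
for i in range(1,k):
    if st[i,4]>10: print(st[i],onplane('scene',[ce[i]],115))
plan([(1.3,0),(1.35,0),(1.4,0),(1.4,2),(1.4,4)])
```

```text
[317 194   5  10  44] [[522.89506077 -71.64952515 115.        ]]
[251 264  10  26 160] [[493.20529399 137.89789735 115.        ]]
5.3 [ 529.9 -110.9  102.8] 3.016771025047952 [ 0.9  0.7 -1.1]
[0, -0.1, 0.3, 0, -3, 0, -0.2, 0.7, 0, -5, 0, -0.2, 1.1, 0, -8, 0, -0.2, 1.3, 0, -8, 0, -0.2, 1.5, 0, -8]
```

{"op": "arm_command", "data": {"series": [0,-0.1,0.3,0,-3,0,-0.2,0.7,0,-5,0,-0.2,1.1,0,-8,0,-0.2,1.3,0,-8,0,-0.2,1.3,0,-8]}}

```text
clock: 5.72
eef_pos: [532.8, -99.2, 102.5]
tool_rot: [-3.141, 0.0, -3.135]
force: [0.2, -0.4, 0.4]
width: -0.1
gripper_force: 0.2
```

{"op": "arm_command", "data": {"series": [0,0,0.1,0,0,0,0,0.2,0,0,0,0,0.3,0,0,0,0,0.3,0,0,0,0,0.3,0,0]}}

```text
clock: 6.13
eef_pos: [532.8, -98.8, 102.5]
tool_rot: [-3.139, 0.001, -3.136]
force: [1.4, -6.3, 2.1]
width: -0.4
gripper_force: 3.4
```

{"op": "arm_command", "data": {"series": [0,0,0.1,0,0,0,0,0.2,0,0,0,0,0.3,0,0,0,0,0.3,0,0,0,0,0.3,0,0]}}

```text
clock: 6.55
eef_pos: [532.8, -98.6, 102.6]
tool_rot: [-3.136, 0.001, -3.138]
force: [1.2, -12.7, 0.3]
width: -0.0
gripper_force: 6.2
```

Run:
```python
from plan import *
from h import *
im,d=viewer.get_image('wrist'); cv2.imwrite('pics/w3.png',im[:,:,::-1])
```

```text
(no output)
```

View pics/w3.png

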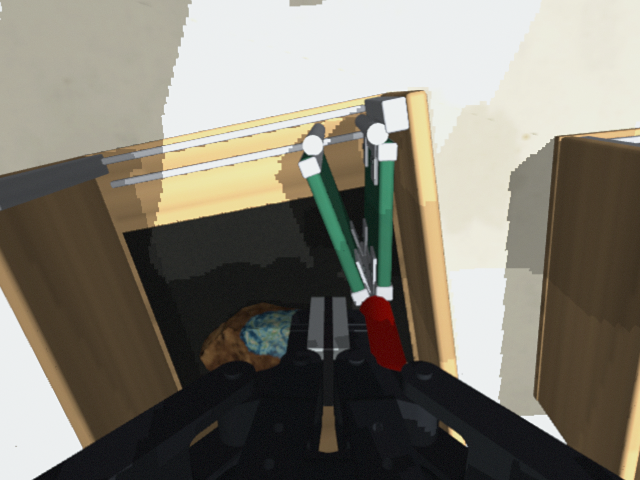

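The wrist view shows both green panels folded together at the left wall, at (335,230) and (387,220), with the post against the fingers at (378,310). The force rises with no motion, so the gate is at its stop. I'll back off and check.

{"op": "arm_command", "data": {"series": [0,0,-0.6,0,0,0,0,-1.5,0,0,0,0,-2.5,0,0,0,0,-3,-2,0,0,0,-3,-5,0]}}

```text
clock: 7.02
eef_pos: [530.3, -124.4, 150.2]
tool_rot: [3.14, -0.007, -3.135]
force: [0.3, -0.2, -0.3]
width: -0.2
gripper_force: 0.0
```

{"op": "arm_command", "data": {"series": [0,0,-1,-4,0,0,0,-4,-8,0,0,0,-8,-10,0,0,0,-12,-10,0,0,0,-15,-10,0]}}

```text
clock: 7.43
eef_pos: [535.2, -275.5, 255.0]
tool_rot: [-3.14, 0.004, -3.132]
force: [1.3, 0.1, -0.4]
width: 0.1
gripper_force: 0.0
```

{"op": "arm_command", "data": {"series": [0,0,-3,0,0,0,0,-6,0,0,0,0,-9,0,0,0,0,-9,0,0,0,0,-9,0,0]}}

```text
clock: 7.85
eef_pos: [533.8, -365.4, 251.5]
tool_rot: [3.141, -0.001, -3.137]
force: [-0.7, 0.5, -0.5]
width: 0.0
gripper_force: 0.0
```

Run:
```python
from plan import *
from h import *
s=monitor.read_state(); print(s['clock'],s['eef_pos'],s['force'])
c=[]
for n in ['top','scene']:
    im,d=viewer.get_image(n); c.append(im)
    k,l,st,ce=cv2.connectedComponentsWithStats(red(im))
    for i in range(1,k):
        if st[i,4]>10: print(n,st[i],onplane(n,[ce[i]],115))
cv2.imwrite('pics/c4.png',np.hstack([cv2.resize(c[0][140:280,320:460],(390,390)),cv2.resize(c[1][100:280,230:410],(390,390))])[:,:,::-1])
```

```text
7.85 [ 533.77800427 -365.37775158  251.4612461 ] [-0.65658952  0.48912397 -0.54484049]
top [360 207   7   7  38] [[541.23447152 -80.1646844  115.        ]]
top [248 231   6   7  35] [[497.83727866 139.09081802 115.        ]]
scene [311 185   7  23 135] [[535.52481893 -74.82114762 115.        ]]
scene [251 264  10  26 161] [[493.13571734 137.90884194 115.        ]]
```

View pics/c4.png

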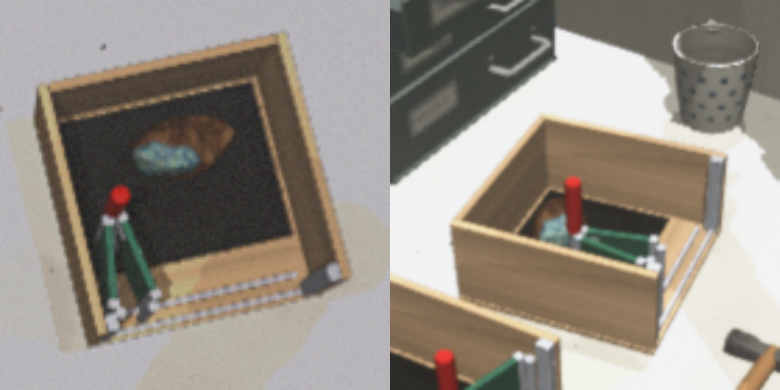

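The post is at about (535,-77), which matches the expected stop position of (533,-79). Both panels are folded at the left wall, the other guard's post hasn't moved, and the arm is clear.

```bash
python3 -c "
from cell import workorder
print(workorder.finish_job())"
```

```text
the job is handed in; nothing more can be done
None
```

The opal guard's gate is folded fully open against its stop at the left side wall, the plain-stone guard's gate is as it was, and the job is handed in at about 8 s on the clock.

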